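# Tighten the second clamp on a glued chopping board

## Task

The split chopping board has been glued and has two one-hand bar clamps across it: one is already tight, the other still stands open. Take the open clamp by its handle and pump its trigger (squeeze it to the handle, let it out, squeeze again) until the far jaw has come up to the board and its rubber pad bears on the edge with a light, definite pressure, without squashing the pad flat. Finish still holding that clamp with its trigger squeezed under load, and leave the tight clamp, the board and the things round about as they are.

Things in the scene. Friction and masses are not known exactly. Their poses are not given: they have to be found in the camera images.
- clamp_a: one of two like-looking one-hand bar clamps (black, orange trigger, steel bar); one, left or right, is tight on the board, the other open: see bar_a, bar_b. Loose, 0.9 kg, stands on its jaw tips astride the board, handle up. Origin on the worktop under the face of its near pad at the board's near edge; x along the bar to the far jaw, z up. The bar (z 38 to 54 mm) sticks out behind to x = -68 mm
- clamp_b: the other clamp, of the same make and size
- grip_a (a point): clamp_a, between handle (black, top at z = 157 mm, 26 mm wide) and trigger (orange, in front of it at +x, top at z = 143 mm), 124 mm up: pinch here from above, fingers closing along the clamp's x. The handle's back is 33 mm behind this point; the trigger's front 21 mm before it let out, 0 mm squeezed: 54 mm wide let out, 33 mm squeezed
- grip_b (a point): the same point on clamp_b
- bar_a (a joint): how far clamp_a's bar with the far jaw has been drawn in, m: 0 fully open (172 mm between the pads), growing as it closes; the pads meet the 140 mm wide board at 0.032. The bar stays where it is (brake friction 12 N)
- bar_b (a joint): the same for clamp_b
- pad_a (a joint): how far the sprung rubber pad (32 x 24 mm) of clamp_a's far jaw is pressed into the jaw, m: 0 free, 0.0045 squashed flat; 12 N per mm. 1 to 3.5 mm is proper clamping; the tight clamp stands at about 1.4 mm
- pad_b (a joint): the same for clamp_b
- trigger_a (a joint): clamp_a's trigger, rad: 0 let out (spring return), 0.19 squeezed home, 21 mm at the fingers. A full squeeze draws the bar in about 5 mm (ratchet steps of 2.5 mm); the bar stays as it goes back. Takes 12 to 17 N at the fingers with the jaw free. On the board a grip of 20 N presses the pad in about 1.6 mm, 30 N 3 mm, 60 N squashes it; it eases a little when the trigger is let out
- trigger_b (a joint): the same for clamp_b
- half_near: the half of the chopping board nearer to the clamps' handles, 70 x 220 x 30 mm, wood strips, loose; origin at the centre of its underside, x across the joint to the other half, y along the joint, z up. The clamps' near pads stand at its edge x = -35 mm, the clamps 50 to 70 mm to either side of its middle
- half_far: the other half, same size, lying against it 70 mm farther along x; the clamps' far jaws work on its outer edge
- mug: bystander: spotted white mug, 82 x 114 x 91 mm, origin at its base
- lemon: bystander: lemon, 83 x 58 x 58 mm, origin at its underside

How it is judged (in metres and radians):
On the way, in this order (a step that is already met when the one before it is completed fails the run):
1. the open clamp's trigger is squeezed by the fingers while its jaw is still clear of the board (value of joint trigger_a above 0.1 rad and contact force between the fingers and clamp_a above 3 N and value of joint pad_a below 0.0004 m), for 0.05 s.
2. the trigger is let out again for the next stroke (value of joint trigger_a below 0.05 rad), for 0.05 s.
At the end, for the whole second after the job is handed in: The clamp that stood open is held upright in the fingers (over 6 N), trigger squeezed (over 0.006 rad), its far pad pressed in 0.8 to 4 mm and both jaws on the board with over 5 N; the other clamp's pad still at 0.5 to 3 mm; the board flat, its joint closed (2.5 mm) and not slipped (4 mm) (value of joint pad_a between 0.0008 and 0.004 m and value of joint trigger_a above 0.006 rad and contact force between the fingers and clamp_a above 6 N and contact force between clamp_a and half_near above 5 N and contact force between clamp_a and half_far above 5 N and angle between clamp_a's own z axis and vertical below 0.12 rad and value of joint pad_b between 0.0005 and 0.003 m and x of half_far in the frame of half_near between 0.067 and 0.0725 m and y of half_far in the frame of half_near between -0.004 and 0.004 m and z of half_far in the frame of half_near between -0.003 and 0.003 m and angle between half_near's own z axis and vertical below 0.03 rad and height (world z) of half_near below 0.004 m); the arm keeps its last pose, push and grip.
It fails at once if the pad of the pumped clamp is squashed flat (over 4 mm) (value of joint pad_a above 0.004 m).
It fails at once if the clamp that was already tight is pumped or slipped by over 2 mm, or its trigger is squeezed (value of joint bar_b above 0.036 m or value of joint bar_b below 0.032 m or value of joint trigger_b above 0.08 rad).
It fails at once if the board is shoved more than 60 mm (distance of half_near from where it was at the start of the episode above 0.06 m).
It fails at once if a bystander is moved more than 30 mm (distance of any of mug, lemon from where it was at the start of the episode above 0.03 m).
It also fails if it takes over 48 s, if anything falls off the work surface, if the arm or the gripper's body presses on something with over 40 N, if the wrist force passes 120 N, or if a joint passes its speed limit or range.

## Robot

A 6-joint arm with a two-finger parallel gripper is mounted at the origin on a cart in front of the work surface, level with it; the furniture and walls round the work are solid. World frame = base frame: x ahead of the robot, y to its left, z up, the work surface at z = 0. Lengths are in mm, angles in rad, forces in N, time in s.
With the tool pointing down it reaches from about 300 to 775 mm from the base axis. Payload 14.6 kg.
Tool frame: the origin (TCP) lies midway between the tips of the shut fingers; the grasp point (between the pads) lies 19 mm behind it; z points along the fingers, y is the line along which they close (so a half turn about z gives the same grasp; the last joint's range is limited). The gripper opens to 94 mm and grips with 3 to 60 N. Pads are 16 mm wide; open, the fingers measure 119 mm over their backs; the gripper's body (75 mm by 177 mm) begins 78 mm behind the grasp point.
Start: joints at [-1.395, 0.3, 1.521, -0, 1.321, -0.067], TCP at [132.225, -533.859, 166.046] pointing down, gripper open.
Joint ranges: [-3.03, 3.03], [-0.79, 2.21], [0.23, 2.52], [-1.04, 4.18], [0, 3.07], [-2.55, 2.55]. Speed limits (rad/s): [2.22, 2.22, 2.57, 3.14, 3.14, 3.14].

## Interface

Orientations are given as a rotation vector (axis times angle).
In Python, from rig import env gives the robot as it stands.
- The arm moves only by the shell command python3 -m handwheel 'ROWS' [FORCE]. ROWS is JSON, a list that holds one entry, the list of rows, each a list of 7 numbers: the shift along the tool's x, y, z in units of 0.1 m (1.0 is 0.1 m), then the turn, a rotation vector about the tool's x, y, z in units of 180 degrees (1.0 is 180 degrees), then the closure, from -1 (fully open) to 1 (shut). In form: [[[tx, ty, tz, rx, ry, rz, claw], ...]]. A call has exactly 8 rows; each row is the pose to reach, as a shift and turn from the pose commanded when the call began, along the tool's axes at that moment, turning the shorter way round; what a row does not reach only later rows make up. A row lasts 1/10 s, in which the tool goes at most 50 mm and 8.59 degrees, less where a joint would pass 70% of its speed; a pose out of reach is approached as far as the arm can. A call with a number of a shift or a turn outside -1 to 1 is refused whole. A call with a gripper value outside its range is refused whole. The fingers move at their own pace and stop on an object; FORCE is the grip in N (left out, the last holds). Time passes only in rows, so rows that repeat a pose let the fingers close, or fill a call up. It gives the time, the measured TCP pose, the force, the opening and the grip force at its end, in the units of the state.
- env.state(): the state, without advancing time (a new reading comes with each control period).
- env.capture(name): name is "scene" or "top"; returns the picture (384x512x3 uint8, red, green, blue); there is no depth.
- env.calibration(name): a dict with "K" (3x3 intrinsics, pixels), "R" (3x3) and "t" (3): a world point X has camera coordinates R X + t. Camera axes: x right, y down, z forward; pixel columns grow to the right and rows downward; lengths in mm; the calibration is good to about 2 mm. A picture is of the moment at which its call begins. calibration takes no time and is no camera call.
- env.close_job(): hands the job in; it is judged then, once.
The state is a dict: "time": time; "joints": joint angles; "qd": joint speeds; "effort": joint torques, N m; "position": TCP position; "tcp_rot": TCP orientation; "ft_force": force on the tool from outside, world axes, zero at the start; "torque": the same for the moment, N m; "finger_gap": finger opening in mm; "grip_force": force on a finger pad.
Only numpy, scipy, OpenCV 4.12 (cv2) and the standard library are available. Lean on these libraries where they do the work, as an engineer would, in place of code of your own. Each camera call takes 0.05 s, during which the arm holds its last target. There are 200 camera calls.

## Working session

There is one attempt and no reset: what is moved stays moved. The work goes in short steps, Python scripts to look and compute and a shell command to move; the robot and the scene stay as the last step left them, time stands still between calls to the robot, and variables do not carry over. Pictures are saved under pics/ and viewed, at most 10 in all, crops included, and the job is handed in when it is done.

```bash
mkdir -p pics
python3 - <<'E'
from rig import env
import cv2,numpy as np
for n in("scene","top"):
    im=env.capture(n); cv2.imwrite(f"pics/{n}0.png",im[:,:,::-1])
    c=env.calibration(n); print(n,np.round(c["K"],1).tolist(),np.round(c["R"],3).tolist(),np.round(c["t"]).tolist())
s=env.state();print({k:np.round(v,3).tolist() for k,v in s.items()})
E
```

```text
scene [[450.9, 0.0, 262.2], [0.0, 450.9, 192.4], [0.0, 0.0, 1.0]] [[0.861, -0.508, -0.003], [-0.195, -0.324, -0.926], [0.47, 0.798, -0.378]] [-533.0, 196.0, 1087.0]
top [[401.5, 0.0, 253.6], [0.0, 401.5, 185.4], [0.0, 0.0, 1.0]] [[-0.015, -1.0, -0.009], [-0.981, 0.016, -0.195], [0.195, 0.006, -0.981]] [-44.0, 615.0, 1156.0]
{'time': 0.1, 'joints': [-1.395, 0.3, 1.522, 0.0, 1.321, -0.067], 'qd': [0.001, -0.0, -0.0, -0.002, 0.0, -0.001], 'effort': [0.001, -53.264, -35.328, 0.071, 0.024, -0.0], 'position': [132.182, -533.585, 165.542], 'tcp_rot': [-3.117, -0.38, 0.0], 'ft_force': [-0.832, 0.625, -0.267], 'torque': [0.023, -0.032, 0.05], 'grip_force': 0.0, 'finger_gap': 93.669}
```

View pics/scene0.png

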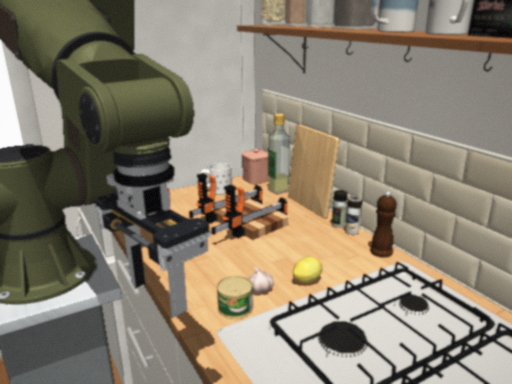

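View pics/top0.png

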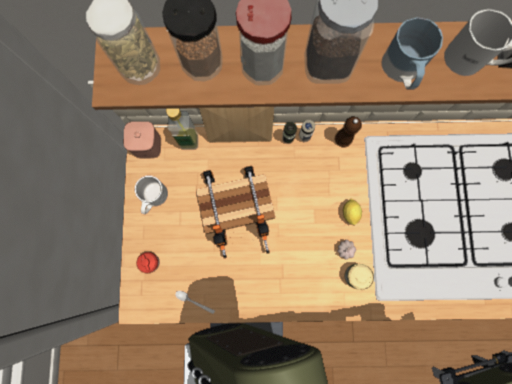

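The board is at about (235,205) in the top view, with a clamp on each side (handles at about (220,238) and (263,232)). I'll enlarge both views.

Run:
```python
import cv2,numpy as np
a=cv2.imread("pics/top0.png")[155:265,185:285]; b=cv2.imread("pics/scene0.png")[160:250,185:300]
a=cv2.resize(a,(500,550),interpolation=cv2.INTER_CUBIC);cv2.imwrite("pics/topc.png",a)
cv2.imwrite("pics/scenec.png",cv2.resize(b,(690,540),interpolation=cv2.INTER_CUBIC))
```

```text
(no output)
```

View pics/topc.png

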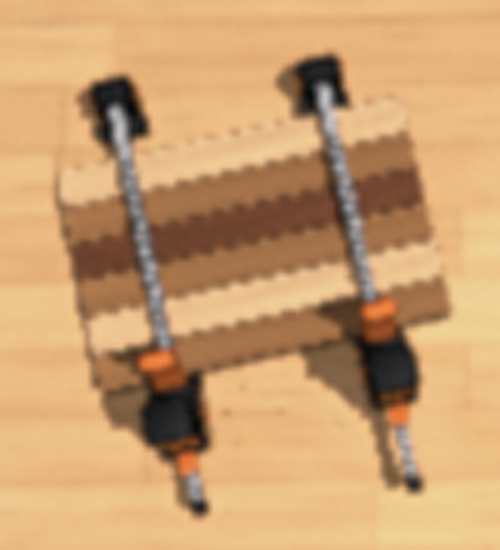

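View pics/scenec.png

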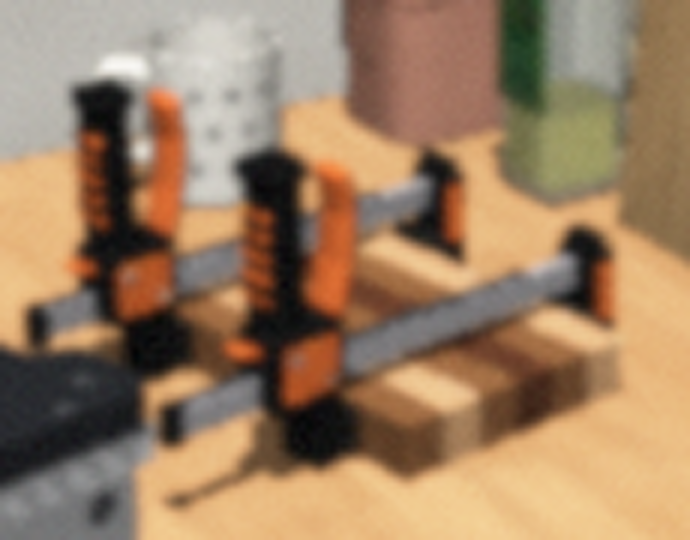

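The left clamp has the shorter tail behind its handle and its far jaw stands off the edge, so it looks like the open one. I'll check that by measuring.

```bash
cat > h.py <<'E'
from rig import env
import cv2,numpy as np
def ray(n,u,v):
    c=env.calibration(n);K,R,t=map(np.array,(c["K"],c["R"],c["t"]))
    return -R.T@t, R.T@np.linalg.inv(K)@np.array([u,v,1.])
def onz(n,u,v,z):
    o,d=ray(n,u,v);return o+d*(z-o[2])/d[2]
def proj(n,X):
    c=env.calibration(n);p=np.array(c["K"])@(np.array(c["R"])@X+np.array(c["t"]));return p[:2]/p[2]
def tri(p,q):
    o1,d1=ray("top",*p);o2,d2=ray("scene",*q)
    s=np.linalg.lstsq(np.c_[d1,-d2],o2-o1,rcond=None)[0]
    a,b=o1+s[0]*d1,o2+s[1]*d2;return (a+b)/2,np.linalg.norm(a-b)
T=lambda x,y:(x/5+185-.4,y/5+155-.4)
S=lambda x,y:(x/6+185-.4,y/6+160-.4)
E
python3 - <<'E'
from h import *
np.set_printoptions(precision=1,suppress=True)
c=np.array([onz("top",*T(*p),30) for p in((58,170),(405,97),(447,312),(97,390))])[:,:2]
print("corners",c,"sides",[np.linalg.norm(c[i]-c[i-1]) for i in range(4)])
yd=(c[0]-c[1])+(c[3]-c[2]);xd=(c[0]-c[3])+(c[1]-c[2])
ay=np.degrees(np.arctan2(-yd[0],yd[1]));ax=np.degrees(np.arctan2(xd[1],xd[0]));print("yaw",ax,ay)
cen=c.mean(0)
for nm,far,tail,trig,han in(("L",(116,112),(197,505),(161,362),(173,415)),("R",(321,88),(413,483),(380,315),(390,368))):
    f=onz("top",*T(*far),54);t=onz("top",*T(*tail),54);g=onz("top",*T(*trig),143);h=onz("top",*T(*han),157)
    u=(f-t)[:2]/np.linalg.norm((f-t)[:2]);nn=[-u[1],u[0]]
    print(nm,"far",f,"tail",t,"L",np.linalg.norm(f-t),"yaw",np.degrees(np.arctan2(u[1],u[0])),"trig",g,"han",h)
    for k,p in(("far",f),("tail",t),("trig",g),("han",h)): print(k,"along,lat rel board near edge/bar", (p[:2]-cen)@u+70, (p[:2]-f[:2])@nn)
for k,p in(("L han",(103,88)),("L trig",(163,92)),("R han",(272,160)),("R trig",(335,165))):
    z=157 if "han" in k else 143
    print(k,onz("scene",*S(*p),z))
E
```

```text
corners [[ 613.3  125. ]
 [ 656.2  -91.5]
 [ 520.9 -114.4]
 [ 476.7   99.4]] sides [np.float64(138.95319120000744), np.float64(220.6750871773106), np.float64(137.16601609775276), np.float64(218.3669457947957)]
yaw 10.09949074005718 11.442618327563263
L far [644.2  86.2  54. ] tail [406.3  36.7  54. ] L 243.03791741398425 yaw 11.76082787656218 trig [482.4  49.4 143. ] han [452.2  41.4 157. ]
far along,lat rel board near edge/bar 162.48157817276183 0.0
tail along,lat rel board near edge/bar -80.55633924122245 7.105427357601002e-15
trig along,lat rel board near edge/bar -3.500187214242743 -3.0864496206813286
han along,lat rel board near edge/bar -34.700383075570016 -4.760047335380072
R far [657.2 -39.5  54. ] tail [417.2 -90.8  54. ] L 245.44772390658918 yaw 12.06039878939346 trig [506.5 -72.2 143. ] han [475.8 -77.  157. ]
far along,lat rel board near edge/bar 149.22619474829014 0.0
tail along,lat rel board near edge/bar -96.22152915829906 0.0
trig along,lat rel board near edge/bar -4.947147533159139 -0.4903799190025069
han along,lat rel board near edge/bar -35.98670525801077 1.2584622547290891
L han [448.3  44.7 157. ]
L trig [485.8  60.6 143. ]
R han [474.6 -79.3 157. ]
R trig [511.9 -67.4 143. ]
```

The left clamp is the open one: its jaw sits about 14 mm farther out, and its tail is about 16 mm shorter. The grip point is near (470, 47.5), yaw about 11.7°. Moving over.

```bash
cat > go.py <<'E'
import sys,numpy as np
from rig import env
from scipy.spatial.transform import Rotation as Ro
x,y,z,yaw=map(float,sys.argv[1:5]); s=env.state(); R=Ro.from_rotvec(s["tcp_rot"])
a=np.radians(yaw);Y=np.array([np.cos(a),np.sin(a),0]);Z=np.array([0,0,-1.]);G=Ro.from_matrix(np.c_[np.cross(Y,Z),Y,Z])
print("t",round(s["time"],2),"shift",np.round(R.inv().apply(np.array([x,y,z])-s["position"])/100,3),"turn",np.round((R.inv()*G).as_rotvec()/np.pi,4),"ft",np.round(s["ft_force"],1),"gap",round(float(s["finger_gap"]),1),"grip",np.round(s["grip_force"],1))
E
python3 -m handwheel '[[[0.1,-0.1,-0.1,0,0,-0.03,-1],[0.25,-0.25,-0.2,0,0,-0.06,-1],[0.4,-0.4,-0.3,0,0,-0.09,-1],[0.55,-0.55,-0.35,0,0,-0.12,-1],[0.7,-0.7,-0.35,0,0,-0.16,-1],[0.8,-0.8,-0.35,0,0,-0.2,-1],[0.9,-0.9,-0.35,0,0,-0.22,-1],[1,-1,-0.35,0,0,-0.24,-1]]]' 20
python3 go.py 464 46.3 200 11.7
```

```text
time: 0.9
position: [205.5, -412.1, 200.9]
tcp_rot: [-2.757, -1.505, -0.0]
ft_force: [0.8, 0.4, 0.9]
finger_gap: 93.9
grip_force: 0.0
t 0.9 shift [ 5.254 -0.303  0.01 ] turn [-1.000e-04 -1.000e-04 -2.468e-01] ft [0.8 0.4 0.9] gap 93.9 grip 0.0
```

```bash
for i in 1 2 3 4; do python3 -m handwheel '[[[0.15,0,0,0,0,0,-1],[0.3,0,0,0,0,0,-1],[0.45,0,0,0,0,0,-1],[0.6,0,0,0,0,0,-1],[0.75,0,0,0,0,0,-1],[0.9,0,0,0,0,0,-1],[1,0,0,0,0,0,-1],[1,0,0,0,0,0,-1]]]' >/dev/null; done
python3 -m handwheel '[[[0.15,0,0,0,0,-0.03,-1],[0.3,0,0,0,0,-0.06,-1],[0.45,0,0,0,0,-0.1,-1],[0.6,0,0,0,0,-0.14,-1],[0.75,0,0,0,0,-0.18,-1],[0.9,0,0,0,0,-0.22,-1],[1,0,0,0,0,-0.247,-1],[1,0,0,0,0,-0.247,-1]]]'
python3 go.py 464 46.3 200 11.7
```

```text
time: 4.9
position: [476.9, 7.0, 200.9]
tcp_rot: [-1.984, -2.436, 0.0]
ft_force: [0.3, -0.2, -0.3]
finger_gap: 94.0
grip_force: 0.0
t 4.9 shift [ 0.411 -0.047  0.009] turn [-0.0001 -0.     -0.0001] ft [ 0.3 -0.2 -0.3] gap 94.0 grip 0.0
```

```bash
python3 -m handwheel '[[[0.1,-0.02,0,0,0,0,-1],[0.2,-0.05,0,0,0,0,-1],[0.3,-0.05,0,0,0,0,-1],[0.41,-0.05,0,0,0,0,-1],[0.41,-0.05,0,0,0,0,-1],[0.41,-0.05,0,0,0,0,-1],[0.41,-0.05,0,0,0,0,-1],[0.41,-0.05,0,0,0,0,-1]]]'
python3 - <<'E'
from h import *
im=env.capture("scene")[:,:,::-1]; im2=env.capture("top")[:,:,::-1]
a=cv2.resize(im[110:250,160:300],(400,400),interpolation=cv2.INTER_CUBIC)
b=cv2.resize(im2[165:265,185:285],(400,400),interpolation=cv2.INTER_CUBIC)
cv2.imwrite("pics/h1.png",np.hstack([a,b]))
E
```

```text
time: 5.7
position: [463.7, 46.0, 201.0]
tcp_rot: [-1.987, -2.434, 0.0]
ft_force: [0.1, -0.9, 0.7]
finger_gap: 93.9
grip_force: 0.0
```

View pics/h1.png

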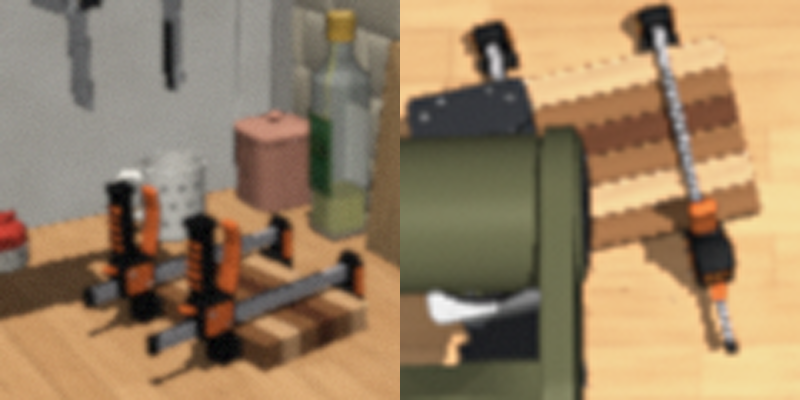

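The fingers straddle the left clamp: scene tips at about (80,105) and (170,85), above the handle and trigger at (108–158,190). Going down.

```bash
python3 -m handwheel '[[[0,0,0.1,0,0,0,-1],[0,0,0.2,0,0,0,-1],[0,0,0.3,0,0,0,-1],[0,0,0.4,0,0,0,-1],[0,0,0.5,0,0,0,-1],[0,0,0.55,0,0,0,-1],[0,0,0.6,0,0,0,-1],[0,0,0.6,0,0,0,-1]]]'
python3 -m handwheel '[[[0,0,0.05,0,0,0,-1],[0,0,0.1,0,0,0,-1],[0,0,0.15,0,0,0,-1],[0,0,0.2,0,0,0,-1],[0,0,0.25,0,0,0,-1],[0,0,0.3,0,0,0,-1],[0,0,0.36,0,0,0,-1],[0,0,0.36,0,0,0,-1]]]'
python3 - <<'E'
from h import *
im=env.capture("scene")[:,:,::-1]
cv2.imwrite("pics/h2.png",cv2.resize(im[150:250,180:300],(720,600),interpolation=cv2.INTER_CUBIC))
E
```

```text
time: 6.6
position: [463.5, 46.3, 140.5]
tcp_rot: [-1.986, -2.434, 0.001]
ft_force: [0.0, -0.6, 0.5]
finger_gap: 93.9
grip_force: 0.0
time: 7.4
position: [463.2, 46.3, 104.2]
tcp_rot: [-1.986, -2.433, 0.001]
ft_force: [-0.4, -0.3, -0.3]
finger_gap: 93.6
grip_force: 0.0
```

View pics/h2.png

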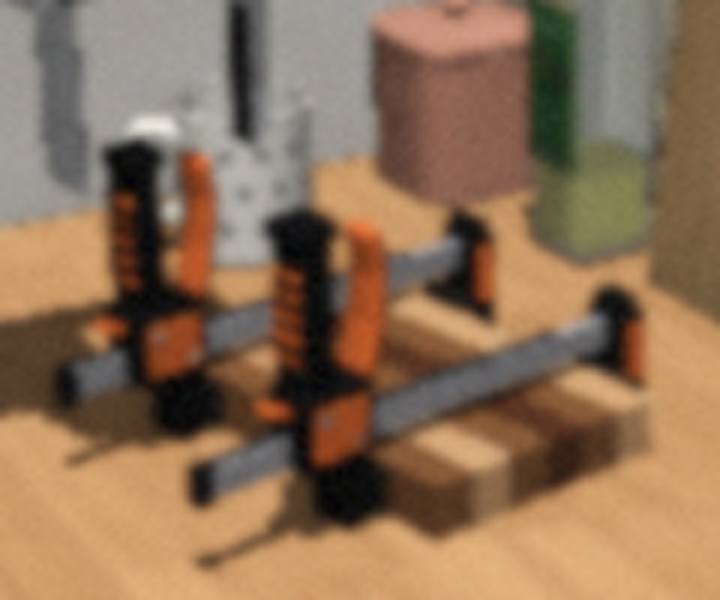

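Run:
```python
from h import *
np.set_printoptions(precision=1,suppress=True)
print(env.state()["position"],env.state()["joints"])
f=lambda X:(proj("scene",np.array(X))-[180,150])*6
u=np.array([.979,.203,0])
p=np.array([463.2,46.3,104.2])
print(f(p),f(p-47*u),f(p+47*u))
print("han",f([450.5,43.5,157]),f([450.5,43.5,105]), "bar tail",f([406,37,54]))
p[2]=140;print("z140",f(p-47*u),f(p+47*u))
o,d=ray("scene",180+150/6,150+160/6); print(o); print((np.array([0,0,104])-o)[2]/d[2]*d+o)
```

```text
[463.4  46.3 104.7] [ 0.   0.2  1.8 -0.   1.1 -0.2]
[163.9 242.4] [ 82.4 267.8] [241.8 218.2]
han [136.  145.5] [141.8 247.9] bar tail [ 66.7 369.8]
z140 [ 77.7 196.7] [238.9 149.7]
[  -12.7 -1074.5   590.7]
[504.4 155.9 104. ]
```

Run:
```python
from h import *
im=env.capture("scene")[:,:,::-1]; print(env.state()["time"])
cv2.imwrite("pics/h3.png",cv2.resize(im[150:250,180:300],(720,600),interpolation=cv2.INTER_CUBIC))
```

```text
7.5
```

View pics/h3.png

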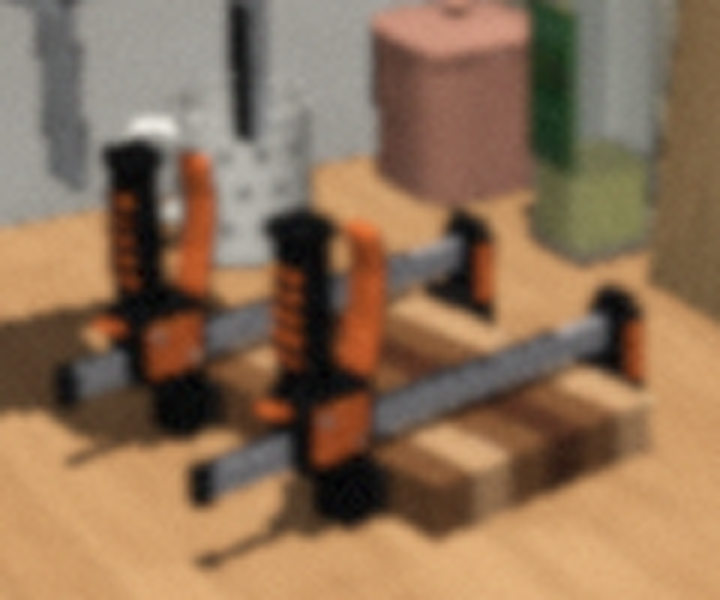

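Run:
```python
from h import *
np.set_printoptions(precision=1,suppress=True)
p=np.array([132.2,-533.6,165.5]);y=np.array([.24,-.971,0]);x=np.array([.971,.24,0])
for s in(47,-47,60,-60): print(s,proj("scene",p+s*y),proj("scene",p+s*y+[0,0,40]))
p=np.array([463.4,46.3,104.7]);u=np.array([.979,.203,0])
for z in(104,124,140,160):print(z,[(proj("scene",p+s*u+[0,0,z-104.7])-[180,150])*6 for s in(-60,-47,47,60)])
a=cv2.imread("pics/scene0.png")[180:330,90:240]
b=cv2.resize(cv2.imread("pics/h3.png")[100:400,0:330],None,fx=1.3,fy=1.3)
```

```text
47 [179.1 337.6] [177. 314.]
-47 [143.7 308.1] [140.9 286. ]
60 [184.6 342.1] [182.6 318.3]
-60 [139.3 304.4] [136.5 282.5]
104 [array([ 59.6, 275.3]), array([ 82.8, 268.1]), array([242.2, 218.5]), array([263.1, 211.9])]
124 [array([ 56.8, 235.6]), array([ 80.2, 228.6]), array([240.6, 180.4]), array([261.7, 174.1])]
140 [array([ 54.6, 203.5]), array([ 78.1, 196.6]), array([239.3, 149.6]), array([260.5, 143.5])]
160 [array([ 51.8, 162.9]), array([ 75.4, 156.3]), array([237.7, 110.8]), array([259. , 104.8])]
```

Run:
```python
from h import *
a=cv2.imread("pics/scene0.png")[180:350,90:240];k=3.5
a=cv2.resize(a,None,fx=k,fy=k,interpolation=cv2.INTER_CUBIC)
p=np.array([132.2,-533.6,165.5]);y=np.array([.24,-.971,0])
for s in(47,-47):
  for dz,c in((0,(0,0,255)),(19,(0,255,0)),(40,(255,0,0)),(97,(255,0,255))):
    q=(proj("scene",p+s*y+[0,0,dz])-[90,180]+.5)*k; cv2.circle(a,tuple(int(v) for v in q),4,c,-1)
cv2.imwrite("pics/st.png",a)
```

```text
(no output)
```

View pics/st.png

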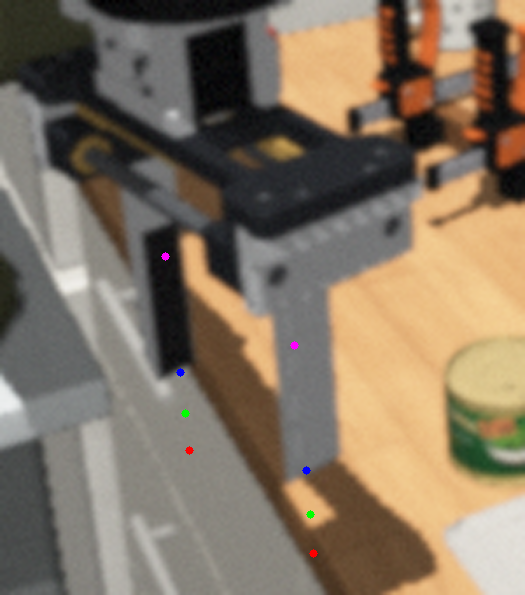

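The picture shows the fingertips (475 row) about 40 mm above the reported TCP level (red dots). I'll test which is right: a 3 N close stops at about 54 mm if the pads really reach the trigger, and goes past that if the tips are too high.

```bash
python3 -m handwheel '[[[0,0,0,0,0,0,-0.6],[0,0,0,0,0,0,-0.4],[0,0,0,0,0,0,-0.2],[0,0,0,0,0,0,-0.1],[0,0,0,0,0,0,0],[0,0,0,0,0,0,0.04],[0,0,0,0,0,0,0.04],[0,0,0,0,0,0,0.04]]]' 3; python3 go.py 464 46.3 105 11.7
```

```text
time: 8.3
position: [462.9, 46.1, 105.0]
tcp_rot: [-1.985, -2.433, 0.002]
ft_force: [-5.4, -1.1, 4.3]
finger_gap: 50.4
grip_force: 3.0
t 8.3 shift [-0.001  0.011 -0.   ] turn [-0.0006 -0.     -0.0007] ft [-5.4 -1.1  4.3] gap 50.4 grip 3.0
```

Run:
```python
from h import *
im=env.capture("scene")[:,:,::-1]; print(env.state()["time"])
cv2.imwrite("pics/h4.png",cv2.resize(im[140:240,180:270],(540,600),interpolation=cv2.INTER_CUBIC))
```

```text
8.35
```

View pics/h4.png

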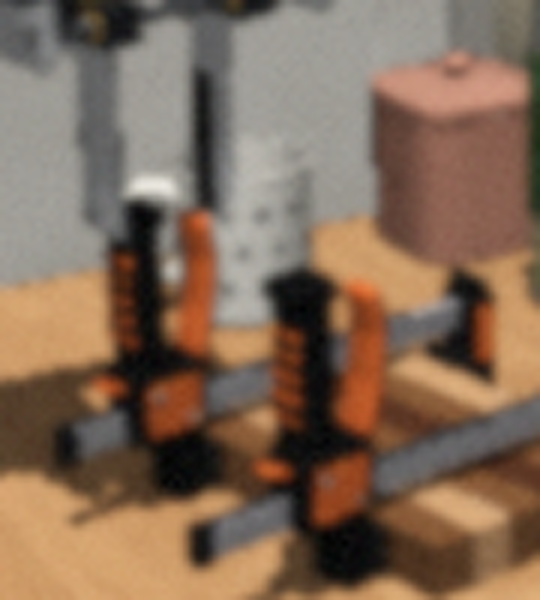

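The tips really are about 40 mm higher than reported: the right finger ends at row 210, level with the trigger top, and the left one is on the handle top. Along x the alignment is good. I'll open and go 40 mm lower.

```bash
python3 -m handwheel '[[[0,0,0,0,0,0,-1],[0,0,0,0,0,0,-1],[0,0,0,0,0,0,-1],[0,0,0,0,0,0,-1],[0,0,0.05,0,0,0,-1],[0,0,0.1,0,0,0,-1],[0,0,0.15,0,0,0,-1],[0,0,0.2,0,0,0,-1]]]' 3
python3 -m handwheel '[[[0,0,0.03,0,0,0,-1],[0,0,0.06,0,0,0,-1],[0,0,0.1,0,0,0,-1],[0,0,0.14,0,0,0,-1],[0,0,0.17,0,0,0,-1],[0,0,0.2,0,0,0,-1],[0,0,0.2,0,0,0,-0.6],[0,0,0.2,0,0,0,-0.4]]]'
python3 go.py 464 46.3 65 11.7
python3 -m handwheel '[[[0,0,0,0,0,0,-0.2],[0,0,0,0,0,0,-0.15],[0,0,0,0,0,0,-0.1],[0,0,0,0,0,0,-0.05],[0,0,0,0,0,0,0],[0,0,0,0,0,0,0.04],[0,0,0,0,0,0,0.04],[0,0,0,0,0,0,0.04]]]' 3
python3 go.py 464 46.3 65 11.7
```

```text
time: 9.15
position: [463.5, 46.3, 84.4]
tcp_rot: [-1.986, -2.434, 0.0]
ft_force: [-0.9, 0.7, -0.3]
finger_gap: 94.2
grip_force: 0.0
time: 9.95
position: [463.7, 46.3, 65.1]
tcp_rot: [1.986, 2.434, 0.0]
ft_force: [0.7, -0.7, 0.3]
finger_gap: 81.2
grip_force: 0.0
t 9.95 shift [-0.     0.003  0.001] turn [ 0.     -0.     -0.0007] ft [ 0.7 -0.7  0.3] gap 81.2 grip 0.0
time: 10.75
position: [463.6, 46.3, 65.1]
tcp_rot: [1.986, 2.434, 0.0]
ft_force: [-3.1, -0.2, 4.8]
finger_gap: 52.2
grip_force: 3.0
t 10.75 shift [-0.001  0.004  0.001] turn [ 0.     -0.     -0.0007] ft [-3.1 -0.2  4.8] gap 52.2 grip 3.0
```

```bash
python3 -m handwheel '[[[0,-0.02,0,0,0,0,-0.05],[0,-0.035,0,0,0,0,0.02],[0,-0.05,0,0,0,0,0.09],[0,-0.065,0,0,0,0,0.16],[0,-0.08,0,0,0,0,0.23],[0,-0.1,0,0,0,0,0.3],[0,-0.1,0,0,0,0,0.34],[0,-0.1,0,0,0,0,0.34]]]' 20
python3 go.py 464 46.3 65 11.7
```

```text
time: 11.55
position: [454.5, 44.3, 65.6]
tcp_rot: [1.985, 2.433, 0.002]
ft_force: [1.4, 0.7, 6.9]
finger_gap: 33.8
grip_force: 20.5
t 11.55 shift [0.001 0.097 0.006] turn [ 0.0006  0.0001 -0.0008] ft [1.4 0.7 6.9] gap 33.8 grip 20.5
```

```bash
python3 -m handwheel '[[[0,0.02,0,0,0,0,0.2],[0,0.04,0,0,0,0,0.1],[0,0.06,0,0,0,0,0],[0,0.08,0,0,0,0,-0.1],[0,0.1,0,0,0,0,-0.15],[0,0.1,0,0,0,0,-0.17],[0,0.1,0,0,0,0,-0.17],[0,0.1,0,0,0,0,-0.17]]]' 20
python3 -m handwheel '[[[0,-0.01,0,0,0,0,-0.05],[0,-0.03,0,0,0,0,0.02],[0,-0.05,0,0,0,0,0.09],[0,-0.065,0,0,0,0,0.16],[0,-0.08,0,0,0,0,0.23],[0,-0.1,0,0,0,0,0.3],[0,-0.1,0,0,0,0,0.34],[0,-0.1,0,0,0,0,0.34]]]' 20
python3 go.py 464 46.3 65 11.7
```

```text
time: 12.35
position: [463.5, 46.3, 65.0]
tcp_rot: [-1.986, -2.434, 0.0]
ft_force: [1.7, 0.6, -0.3]
finger_gap: 55.4
grip_force: 0.7
time: 13.15
position: [454.2, 44.3, 65.5]
tcp_rot: [1.986, 2.433, 0.001]
ft_force: [0.7, 0.4, 7.0]
finger_gap: 34.3
grip_force: 20.5
t 13.15 shift [0.    0.1   0.005] turn [ 0.0004  0.0001 -0.0007] ft [0.7 0.4 7. ] gap 34.3 grip 20.5
```

```bash
for i in 1; do python3 -m handwheel '[[[0,0.02,0,0,0,0,0.2],[0,0.04,0,0,0,0,0.1],[0,0.06,0,0,0,0,0],[0,0.08,0,0,0,0,-0.1],[0,0.1,0,0,0,0,-0.15],[0,0.1,0,0,0,0,-0.17],[0,0.1,0,0,0,0,-0.17],[0,0.1,0,0,0,0,-0.17]]]' 20
python3 -m handwheel '[[[0,-0.01,0,0,0,0,-0.05],[0,-0.03,0,0,0,0,0.02],[0,-0.05,0,0,0,0,0.09],[0,-0.065,0,0,0,0,0.16],[0,-0.08,0,0,0,0,0.23],[0,-0.1,0,0,0,0,0.3],[0,-0.1,0,0,0,0,0.34],[0,-0.1,0,0,0,0,0.34]]]' 20; done
python3 - <<'E'
from h import *
im=env.capture("scene")[:,:,::-1]
cv2.imwrite("pics/h5.png",cv2.resize(im[140:240,180:310],(780,600),interpolation=cv2.INTER_CUBIC))
E
```

```text
time: 13.95
position: [463.5, 46.3, 65.0]
tcp_rot: [-1.986, -2.434, 0.0]
ft_force: [0.8, -0.0, -1.5]
finger_gap: 54.9
grip_force: 0.7
time: 14.75
position: [454.6, 44.3, 65.5]
tcp_rot: [1.985, 2.433, 0.002]
ft_force: [5.1, 0.7, 3.8]
finger_gap: 34.5
grip_force: 20.4
```

```bash
cat > jaw.py <<'E'
from h import *
def cen(im):
    hsv=cv2.cvtColor(im,cv2.COLOR_BGR2HSV);m=cv2.inRange(hsv,(4,140,90),(17,255,255))
    w=m[183:206,246:272]; ys,xs=np.nonzero(w); return xs.mean()+246,ys.mean()+183,len(xs)
a=cen(cv2.imread("pics/scene0.png"));b=cen(env.capture("scene")[:,:,::-1].copy())
d=onz("scene",b[0],b[1],45)-onz("scene",a[0],a[1],45)
print(np.round(a,2),np.round(b,2),"moved",np.round(d,1), env.state()["time"])
c=onz("scene",a[0],a[1],45);u=np.array([.979,.203,0])
print([np.round(proj("scene",c-k*u)-proj("scene",c),2).tolist() for k in(5,10,15,20)])
E
python3 jaw.py
```

```text
[258.2  196.78  49.  ] [255.31 198.04  48.  ] moved [-12.8  -4.2   0. ] 14.85
[[-1.19, 0.42], [-2.4, 0.84], [-3.6, 1.27], [-4.81, 1.7]]
```

```bash
python3 -m handwheel '[[[0,0.02,0,0,0,0,0.2],[0,0.04,0,0,0,0,0.1],[0,0.06,0,0,0,0,0],[0,0.08,0,0,0,0,-0.1],[0,0.1,0,0,0,0,-0.15],[0,0.1,0,0,0,0,-0.17],[0,0.1,0,0,0,0,-0.17],[0,0.1,0,0,0,0,-0.17]]]' 20
python3 -m handwheel '[[[0,-0.01,0,0,0,0,-0.05],[0,-0.03,0,0,0,0,0.02],[0,-0.05,0,0,0,0,0.09],[0,-0.065,0,0,0,0,0.16],[0,-0.08,0,0,0,0,0.23],[0,-0.1,0,0,0,0,0.3],[0,-0.1,0,0,0,0,0.34],[0,-0.1,0,0,0,0,0.34]]]' 20
python3 jaw.py
```

```text
time: 15.65
position: [463.5, 46.3, 65.0]
tcp_rot: [-1.986, -2.434, 0.0]
ft_force: [2.4, 0.7, -1.2]
finger_gap: 54.9
grip_force: 0.6
time: 16.45
position: [454.8, 44.3, 65.5]
tcp_rot: [1.985, 2.433, 0.003]
ft_force: [6.4, 0.9, 3.0]
finger_gap: 36.6
grip_force: 20.3
[258.2  196.78  49.  ] [254.72 198.06  47.  ] moved [-14.4  -3.4   0. ] 16.5
[[-1.19, 0.42], [-2.4, 0.84], [-3.6, 1.27], [-4.81, 1.7]]
```

```bash
python3 -m handwheel '[[[0,0.01,0,0,0,0,0.34],[0,0.015,0,0,0,0,0.34],[0,0.015,0,0,0,0,0.34],[0,0.015,0,0,0,0,0.34],[0,0.015,0,0,0,0,0.34],[0,0.015,0,0,0,0,0.34],[0,0.015,0,0,0,0,0.34],[0,0.015,0,0,0,0,0.34]]]' 20
python3 -m handwheel '[[[0,0,0,0,0,0,0.34],[0,0,0,0,0,0,0.34],[0,0,0,0,0,0,0.34],[0,0,0,0,0,0,0.34],[0,0,0,0,0,0,0.34],[0,0,0,0,0,0,0.34],[0,0,0,0,0,0,0.34],[0,0,0,0,0,0,0.34]]]' 24
python3 jaw.py
```

```text
time: 17.3
position: [455.3, 44.4, 65.5]
tcp_rot: [1.986, 2.434, -0.0]
ft_force: [-1.5, -1.0, 8.4]
finger_gap: 37.7
grip_force: 20.2
time: 18.1
position: [455.1, 44.3, 65.5]
tcp_rot: [1.986, 2.434, -0.001]
ft_force: [-3.2, -1.5, 10.8]
finger_gap: 37.2
grip_force: 24.3
[258.2  196.78  49.  ] [254.72 198.06  47.  ] moved [-14.4  -3.4   0. ] 18.15
[[-1.19, 0.42], [-2.4, 0.84], [-3.6, 1.27], [-4.81, 1.7]]
```

Run:
```python
from h import *
im=env.capture("scene")[:,:,::-1]
cv2.imwrite("pics/h6.png",cv2.resize(im[145:245,180:310],(780,600),interpolation=cv2.INTER_CUBIC))
```

```text
(no output)
```

View pics/h6.png

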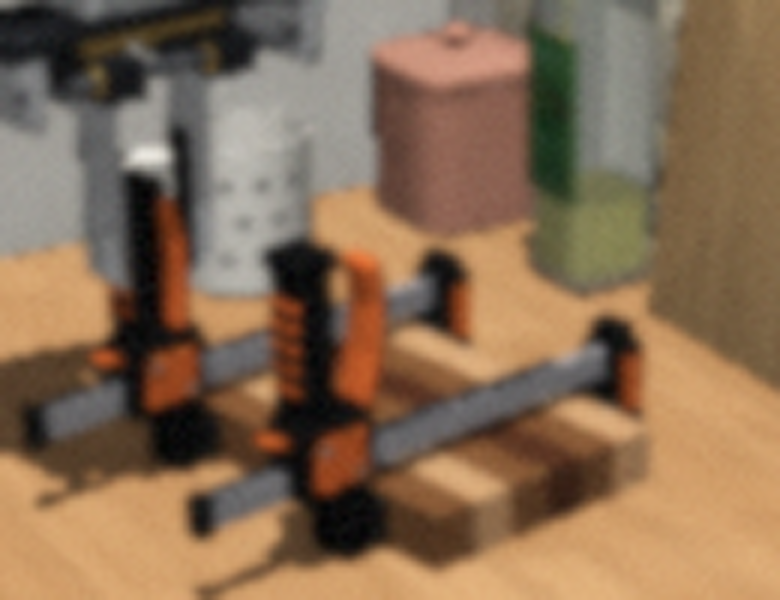

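The picture shows the fingers well down on the handle and trigger at (130–190,170–280), and the far jaw at the board edge at (450,300), like the tight one. To confirm it is loaded, I'll let out and squeeze again: a loaded trigger will stall early.

```bash
python3 -m handwheel '[[[0,0.02,0,0,0,0,0.2],[0,0.04,0,0,0,0,0.1],[0,0.06,0,0,0,0,0],[0,0.08,0,0,0,0,-0.1],[0,0.085,0,0,0,0,-0.15],[0,0.085,0,0,0,0,-0.17],[0,0.085,0,0,0,0,-0.17],[0,0.085,0,0,0,0,-0.17]]]' 20
python3 -m handwheel '[[[0,-0.01,0,0,0,0,-0.1],[0,-0.02,0,0,0,0,-0.05],[0,-0.03,0,0,0,0,0],[0,-0.04,0,0,0,0,0.04],[0,-0.04,0,0,0,0,0.04],[0,-0.04,0,0,0,0,0.04],[0,-0.04,0,0,0,0,0.04],[0,-0.04,0,0,0,0,0.04]]]' 20
python3 jaw.py
```

```text
time: 19.0
position: [463.5, 46.3, 64.9]
tcp_rot: [-1.986, -2.434, 0.0]
ft_force: [0.3, -0.5, -0.0]
finger_gap: 55.1
grip_force: 0.0
time: 19.8
position: [459.2, 45.4, 65.0]
tcp_rot: [-1.986, -2.434, 0.001]
ft_force: [-7.3, -1.7, 3.2]
finger_gap: 45.4
grip_force: 15.8
[258.2  196.78  49.  ] [255.17 197.29  41.  ] moved [-10.2   1.3   0. ] 19.85
[[-1.19, 0.42], [-2.4, 0.84], [-3.6, 1.27], [-4.81, 1.7]]
```

```bash
python3 -m handwheel '[[[0,-0.02,0,0,0,0,0.08],[0,-0.03,0,0,0,0,0.12],[0,-0.04,0,0,0,0,0.16],[0,-0.04,0,0,0,0,0.2],[0,-0.04,0,0,0,0,0.2],[0,-0.04,0,0,0,0,0.2],[0,-0.04,0,0,0,0,0.2],[0,-0.04,0,0,0,0,0.2]]]' 20
python3 jaw.py
```

```text
time: 20.65
position: [456.1, 44.7, 65.4]
tcp_rot: [1.986, 2.434, 0.001]
ft_force: [0.3, -0.2, 5.8]
finger_gap: 38.9
grip_force: 20.2
[258.2  196.78  49.  ] [254.8  197.91  46.  ] moved [-13.6  -2.5   0. ] 20.7
[[-1.19, 0.42], [-2.4, 0.84], [-3.6, 1.27], [-4.81, 1.7]]
```

```bash
python3 -m handwheel '[[[0,0,0,0,0,0,0.3],[0,0,0,0,0,0,0.3],[0,0,0,0,0,0,0.3],[0,0,0,0,0,0,0.3],[0,0,0,0,0,0,0.3],[0,0,0,0,0,0,0.3],[0,0,0,0,0,0,0.3],[0,0,0,0,0,0,0.3]]]' 20
python3 -m handwheel '[[[0,-0.005,0,0,0,0,0.3],[0,-0.01,0,0,0,0,0.3],[0,-0.01,0,0,0,0,0.3],[0,-0.01,0,0,0,0,0.3],[0,-0.01,0,0,0,0,0.3],[0,-0.01,0,0,0,0,0.3],[0,-0.01,0,0,0,0,0.3],[0,-0.01,0,0,0,0,0.3]]]' 25
python3 jaw.py
```

```text
time: 21.5
position: [456.1, 44.6, 65.4]
tcp_rot: [1.986, 2.434, 0.001]
ft_force: [0.9, 0.2, 5.9]
finger_gap: 39.1
grip_force: 20.2
time: 22.3
position: [455.1, 44.5, 65.4]
tcp_rot: [1.986, 2.434, 0.001]
ft_force: [-0.5, 0.5, 5.8]
finger_gap: 36.4
grip_force: 25.5
[258.2  196.78  49.  ] [254.76 197.93  42.  ] moved [-13.8  -2.5   0. ] 22.35
[[-1.19, 0.42], [-2.4, 0.84], [-3.6, 1.27], [-4.81, 1.7]]
```

Going from 20 to 25 N closed the trigger a further 2.7 mm, about 0.65 mm at the pad. That matches the given stiffness, so the pad is in about 2.3 mm and the trigger isn't home. Handing in.

```bash
python3 -c "
from rig import env
print(env.close_job())"
```

```text
the job is handed in; nothing more can be done
None
```

I pumped the open (left) clamp until its far pad was on the board, then handed the job in at about 22 s, still holding it squeezed at 25 N; I estimate the pad is in about 2.3 mm from trigger travel, and the hand-in gave no verdict.

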